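# Turn over a grinder work-rest plate and slide it under the dial gauge

### The job

The belt grinder's square work-rest plate lies red side up on the granite surface plate. Draw it part of the way out over an edge of the granite so that you can get hold of it, turn it over and lay it back gently with the bright ground face up, then slide it in flat under the dial gauge until the gauge's tip stands over the middle of the plate. Do not drop it, do not knock the gauge, and leave the other things on the bench where they are.

Things in the scene. Friction and masses are not known exactly. Their poses are not given: they have to be found in the camera images.
- rest_center (a point): Centre (half-way up) of the loose square aluminium work-rest plate, 110 x 110 x 8 mm, 0.2 to 0.35 kg: one face painted red with two small bolt holes, the other and the edges bright. x, y along its edges, z out of the red face. Starts red side up, flush on the granite, edges within 0.3 rad of the granite's; too wide to grip across, so pinch its 8 mm thickness where it overhangs.
- granite: Fixed dark grey granite surface plate, 250 mm (x) by 400 mm (y). Origin at the centre of its stand's underside, on the bench; flat top 100 mm above that; slab 60 mm thick over a smaller steel stand. x axis points from the front edge (125 mm from the origin, nearest the robot) to the back edge, y to the left; the ends lie 200 mm left and right. The bench beside its ends holds only flat things.
- gauge_tip (a point): Tip of the dial gauge's plunger, 30 mm above the granite's top, 90 to 112 mm in from the granite's left or right end (the work-rest plate starts near the other end). Fixed. Axes parallel to the granite's. Plunger and stem go straight up (under 10 mm thick); the round dial, 58 mm across, 20 mm thick, faces the front and spans 56 to 114 mm above the tip.
- gauge: The dial gauge's stand, fixed on the granite; origin on the granite's top straight below the tip, axes parallel to the granite's. Grey foot 60 mm deep (x), 90 mm wide, 24 mm high, its front face 80 mm behind the tip; column 235 mm high, 20 mm thick, 110 mm behind the tip, with an arm 170 mm up that carries the dial. Nothing in it moves.
- block: Bystander: steel setting block 75 x 50 x 25 mm with holes, on the back of the granite midway along it; origin at the centre of its underside.
- hammer: Bystander: hammer lying on the bench to the left of the granite.
- file: Bystander: file with a wooden handle lying on the bench, on the right, nearer the robot.
- dye: Bystander: blue and white can 60 mm across, 125 mm high, on the bench in front of the granite, right of the middle; origin at the centre of its underside.
- caliper: Bystander: caliper lying on the bench to the right of the granite.
- brush: Bystander: wire brush with a wooden handle lying on the bench in front of the granite, left of the middle.
Mind the look-alikes: they are no part of the job. There is more than one size of the part that bears rest_center; the job needs the middle-sized.

How it is judged:
By the outcome, as a careful person would: the job done as asked, in the order asked, and still so for the second after the job is handed in, with the robot touching nothing.
It also fails if it takes over 72 s, if anything falls off the work surface, if the arm or the gripper's body presses on something with over 40 N, if the wrist force passes 120 N, or if a joint passes its speed limit or range.

### The arm

A 7-joint arm with a two-finger parallel gripper is mounted at the origin on the work surface. World frame = base frame: x ahead of the robot, y to its left, z up, the work surface at z = 0. Lengths are in m, angles in rad, forces in N, time in s.
With the tool pointing down it reaches from about 0.4 to 0.875 m from the base axis. Payload 19.3 kg.
Tool frame: the origin (TCP) lies at the very end of the fingers, on their centre line; the grasp point (between the pads) lies 19 mm behind it; z points along the fingers, y is the direction in which the jaws open and shut (so a half turn about z gives the same grasp; the last joint's range is limited). The gripper opens to 85 mm and grips with 20 to 120 N. Pads are 22 mm wide; open, the fingers measure 114 mm over their backs; the gripper's body (76 mm by 85 mm) begins 54 mm behind the grasp point. The pads swing forward as they close: fully open they stand 13 mm farther back than shut.
Start: joints at [-1.408, 0.521, -0.036, 1.599, 0.021, 1.021, -0.113], TCP at [0.144, 0.608, 0.231] pointing down, gripper open.
Joint ranges: [-2.91, 2.91], [-0.3, 2.13], [-1.5, 1.42], [0.17, 2.43], [-1.26, 4.41], [0.16, 1.93], [-2.52, 2.52]. Speed limits (rad/s): [1.89, 1.89, 2.39, 2.39, 3.01, 3.01, 3.01].

### API

Orientations are given as [roll, pitch, yaw] about the fixed x, y, z axes, in that order (R = Rz(yaw) Ry(pitch) Rx(roll)).
In Python, from workcell import bot, grab_frame, calibration, workorder gives the robot as it stands.
- The arm moves only by the tool move_arm, never from a script. Its arguments are lists of equal length, an entry for each row: "jaw": the closure in counts, from 0 (fully open) to 255 (shut); "dp": the shift along the tool's x, y, z in units of 800 mm (1.0 is 800 mm), a list of three; "rotation": the turn, a rotation vector about the tool's x, y, z in units of pi rad (1.0 is pi rad), a list of three. In form: {"jaw": [jaw, ...], "dp": [[dx, dy, dz], ...], "rotation": [[rx, ry, rz], ...]}. A call has 1 to 10 rows; each row shifts and turns the commanded pose from where the row before left it, along the tool's axes as they then stand; what a row does not reach is not made up. A row lasts 1/8 s, in which the tool goes at most 62.5 mm and 10.7 degrees, less where a joint would pass 70% of its speed; a pose out of reach is approached as far as the arm can. A call with a number of a shift or a turn outside -1 to 1 is refused whole. A call with a gripper value outside its range is refused whole. The fingers move at their own pace and stop on an object; "squeeze" is the grip in N (left out, the last holds). Time passes only in rows, so rows that do not move let the fingers close. It gives the time, the measured TCP pose, the force and the opening at its end, in the units of the state.
- bot.observe(): the state, without advancing time (a new reading comes with each control period).
- grab_frame(name): name is "side" or "top" or "wrist"; returns the picture (384x512x3 uint8, blue, green, red); there is no depth.
- calibration(name): a dict with "camera_matrix" (3x3 intrinsics, pixels), "T" (4x4, takes a point from camera to world coordinates). Camera axes: x right, y down, z forward; pixel columns grow to the right and rows downward; lengths in m; the calibration is good to about 2 mm. The wrist camera is an equidistant fisheye: a pixel r from the principal point sees the ray r / f radians off the axis. A picture is of the moment at which its call begins: read the wrist's pose just before it. calibration takes no time and is no camera call; for the wrist camera it gives the pose at the moment of the call.
- workorder.job_done(): hands the job in, once; it reports no verdict.
The state is a dict: "clock": time; "qpos": joint angles; "qd": joint speeds; "joint_efforts": joint torques, N m; "position": TCP position; "tool_rot": TCP orientation; "force": force on the tool from outside, world axes, zero at the start; "moment": the same for the moment, N m; "grip_width": finger opening in m.
Only numpy, scipy, OpenCV 4.12 (cv2) and the standard library are available. Lean on these libraries where they do the work, as an engineer would, in place of code of your own. Each camera call takes 0.05 s, during which the arm holds its last target. There are 200 camera calls.

## Working session

There is one attempt and no reset: what is moved stays moved. The work goes in short steps, Python scripts to look and compute and a tool call to move; the robot and the scene stay as the last step left them, time stands still between calls to the robot, and variables do not carry over. Pictures are saved under pics/ and viewed, about 8 in all and at most 12, crops included, and the job is handed in when it is done.

Besides the shell and the picture viewer there is one more tool, called after "Call:" by a JSON object that holds its "op" and its "data", one argument or row to a line. move_arm: Moves the arm, as the interface text tells. Shifts and turns lie within -1 to 1; 1 stands for 800 mm of shift or pi rad of turn. Its arguments: {"type":"object","properties":{"jaw":{"type":"array","items":{"type":"number"}},"dp":{"type":"array","items":{"type":"array","items":{"type":"number","minimum":-1,"maximum":1}}},"rotation":{"type":"array","items":{"type":"array","items":{"type":"number","minimum":-1,"maximum":1}}},"squeeze":{"type":"number"}},"required":["jaw","dp","rotation"]}

```bash
ls; mkdir -p pics; python3 - <<'E'
from workcell import bot, grab_frame, calibration
import cv2
print(bot.observe())
for n in("top","side"):
    cv2.imwrite(f"pics/{n}0.png",grab_frame(n)); c=calibration(n); print(n,c)
E
```

```text
pics
{'clock': 0.0, 'qpos': array([-1.40820204,  0.52203348, -0.03634653,  1.59995772,  0.02120126,
        1.02110732, -0.11279929]), 'qd': array([-0.00053574, -0.00058022, -0.00044904,  0.00015742, -0.00046449,
       -0.001553  , -0.00221495]), 'joint_efforts': array([-1.79675284e-03, -9.27109051e+01,  1.97895862e+00, -3.69929409e+01,
        1.76573783e-02,  8.31015495e-03,  3.89903960e-05]), 'position': array([0.14413631, 0.60782608, 0.23073139]), 'tool_rot': array([-3.14047401e+00,  7.06487188e-05,  2.90880548e+00]), 'force': array([ 0.39874128,  0.21591957, -1.01969942]), 'moment': array([-0.04237352,  0.01282811, -0.02534775]), 'grip_width': 0.08509919795719788}
top {'camera_matrix': array([[438.69282958,   0.        , 255.90059558],
       [  0.        , 438.69282958, 189.31124438],
       [  0.        ,   0.        ,   1.        ]]), 'T': array([[-0.02036115, -0.98774142,  0.15476536,  0.24657706],
       [-0.99951403,  0.02376462,  0.02017275, -0.01294881],
       [-0.0236034 , -0.15427941, -0.98774528,  1.49248167],
       [ 0.        ,  0.        ,  0.        ,  1.        ]])}
side {'camera_matrix': array([[439.81505688,   0.        , 259.23231493],
       [  0.        , 439.81505688, 202.58461209],
       [  0.        ,   0.        ,   1.        ]]), 'T': array([[ 0.90665331, -0.25837482,  0.33349996,  0.03856071],
       [-0.42164697, -0.58104291,  0.6961343 , -0.92512417],
       [ 0.01391422, -0.77177172, -0.63574744,  0.95637283],
       [ 0.        ,  0.        ,  0.        ,  1.        ]])}
```

View pics/top0.png

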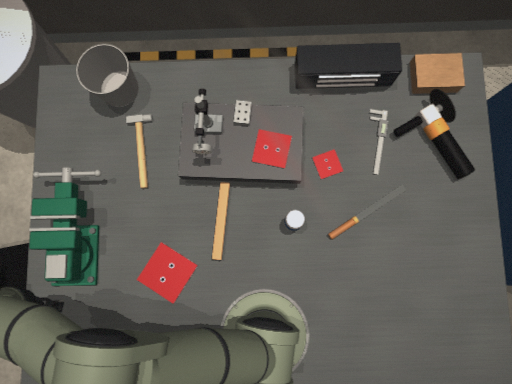

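View pics/side0.png

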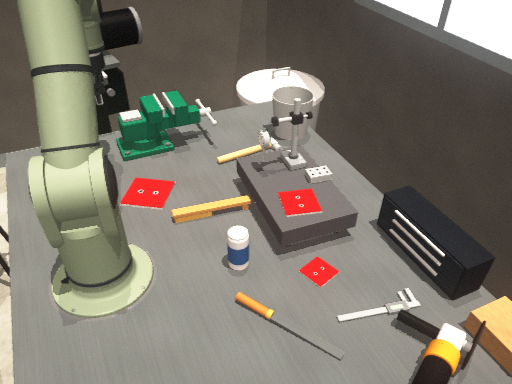

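The top view shows the target plate on the granite at about (272,148), and the granite spanning about (180,105) to (303,180). The gauge is near the left end at (203,148). The larger red plate (167,272) and the smaller one (328,164) are decoys on the bench. The side view agrees. Next I'll measure.

```bash
cat > h.py <<'E'
import numpy as np, cv2
from scipy.spatial.transform import Rotation as R
from workcell import bot, grab_frame, calibration
def cast(n,px,z):
    c=calibration(n);K=c["camera_matrix"];T=c["T"]
    px=np.atleast_2d(px).astype(float)
    d=np.c_[(px[:,0]-K[0,2])/K[0,0],(px[:,1]-K[1,2])/K[1,1],np.ones(len(px))]@T[:3,:3].T
    o=T[:3,3]; return o+d*((z-o[2])/d[:,2])[:,None]
def proj(n,P):
    c=calibration(n);K=c["camera_matrix"];T=c["T"]
    q=(np.atleast_2d(P)-T[:3,3])@T[:3,:3]; q=q@K.T; return q[:,:2]/q[:,2:]
def red(im):
    h=cv2.cvtColor(im,cv2.COLOR_BGR2HSV)
    return ((h[...,1]>170)&(h[...,2]>90)&((h[...,0]<6)|(h[...,0]>174))).astype(np.uint8)
def delta(pos,tool_rot,p2=None,R2=None):
    "shift (tool axes, 800mm units) and rotvec/pi to goal"
    A=R.from_euler('xyz',tool_rot)
    dp=A.inv().apply(np.array(p2)-pos)/0.8
    rv=(A.inv()*R2).as_rotvec()/np.pi if R2 is not None else None
    return dp.round(4),rv
E
python3 - <<'E'
from h import *
for n in("top","side"):
    im=cv2.imread(f"pics/{n}0.png"); m=red(im)
    for c in cv2.findContours(m,cv2.RETR_EXTERNAL,cv2.CHAIN_APPROX_NONE)[0]:
        if cv2.contourArea(c)<200: continue
        x=cast(n,c[:,0],0.108)[:,:2].astype(np.float32)
        r=cv2.minAreaRect(x*1000); print(n,c[:,0].mean(0),np.round(r[0],1),np.round(r[1],1),round(r[2],1))
im=cv2.imread("pics/top0.png")
g=cv2.cvtColor(im,cv2.COLOR_BGR2GRAY)
print(g[150,170:190],g[150,295:312],g[95:112,270],g[165:190,240])
cv2.imwrite("pics/crop.png",np.vstack([cv2.resize(im[85:195,165:315],None,fx=5,fy=5,interpolation=cv2.INTER_CUBIC)]))
E
```

```text
top [166.73758865 272.29787234] [209.  298.7] [132.9 134.2] 57.0
top [327.3164557  163.69620253] [ 541.4 -215.8] [72.7 71.6] 18.6
top [266.50980392 151.42156863] [597.4 -36.8] [103.5 105.8] 77.0
side [318.5        270.83333333] [ 506.7 -306.2] [72.9 72.1] 19.0
side [299.15454545 201.58181818] [598.  -38.7] [109.5 109.8] 76.2
side [147.6124031  192.36434109] [189.5 193.4] [133.  130.6] 56.7
[101 102 102 102 103 104 102 103 102  89  91 101 103 100 105 104 105 104
 103 101] [110 110 110 109 111 110 118 108  93  94 100 106 106 104 105 104 104] [101 103 104 101 103 102 103 102 102 100  87 103 105 105 103 102 106] [109 108 109 109 110 107 109 111 111 111 110 112 103  60  33  35  47  58
  54  56  60  66  85 104 104]
```

View pics/crop.png

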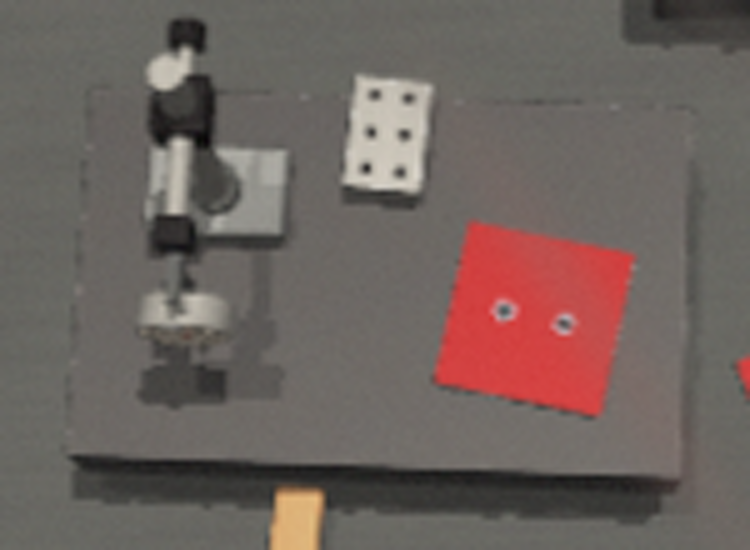

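The crop shows the granite corners at crop px (90,90), (692,107), (680,475) and (70,458). The gauge foot spans (150..288, 150..240), the dial is at about (185,318), and the plate is rotated about 13°.

```bash
python3 - <<'E'
from h import *
f=lambda a:(np.array(a,float)-2)/5+[165,85]
C=cast("top",f([[90,90],[692,107],[680,475],[70,458]]),0.1)[:,:2]
print("granite corners",C.round(4)); c=C.mean(0)
ax=(C[0]+C[1]-C[2]-C[3]); ay=(C[0]+C[3]-C[1]-C[2])
print("c",c,"yaw",np.arctan2(ax[1],ax[0]),np.arctan2(-ay[0],ay[1]),"dims",np.linalg.norm(ax)/2,np.linalg.norm(ay)/2)
F=cast("top",f([[150,150],[288,150],[284,232],[148,225]]),0.124)[:,:2]; print("foot",F.round(4))
yaw=np.arctan2(-ay[0],ay[1])
Rm=np.array([[np.cos(yaw),-np.sin(yaw)],[np.sin(yaw),np.cos(yaw)]])
print("foot local",((F-c)@Rm).round(4))
print("plate local",((np.array([.5975,-.0377])-c)@Rm).round(4))
D=cast("top",f([[185,318]]),0.1+.03+.085)[:,:2];print("dial local",(D-c)@Rm)
im=cv2.imread("pics/side0.png")
cv2.imwrite("pics/crops.png",cv2.resize(im[85:255,215:365],None,fx=4.5,fy=3.5*4.5/3.5,interpolation=cv2.INTER_CUBIC)[:600])
for P in [[.6,-.04,.1]]: print(proj("side",P))
E
```

```text
granite corners [[ 0.7628  0.2536]
 [ 0.7395 -0.1458]
 [ 0.4929 -0.1289]
 [ 0.5138  0.2652]]
c [0.62724494 0.06103765] yaw -0.05735793017772916 -0.055651445113887796 dims 0.24818078225528162 0.39738795057451476
foot [[0.7119 0.2096]
 [0.7094 0.1195]
 [0.6543 0.1226]
 [0.6614 0.2108]]
foot local [[0.0763 0.153 ]
 [0.0788 0.063 ]
 [0.0236 0.063 ]
 [0.0258 0.1514]]
plate local [-0.0242 -0.1002]
dial local [[-0.05791991  0.10946091]]
[[299.66385813 203.09608256]]
```

View pics/crops.png

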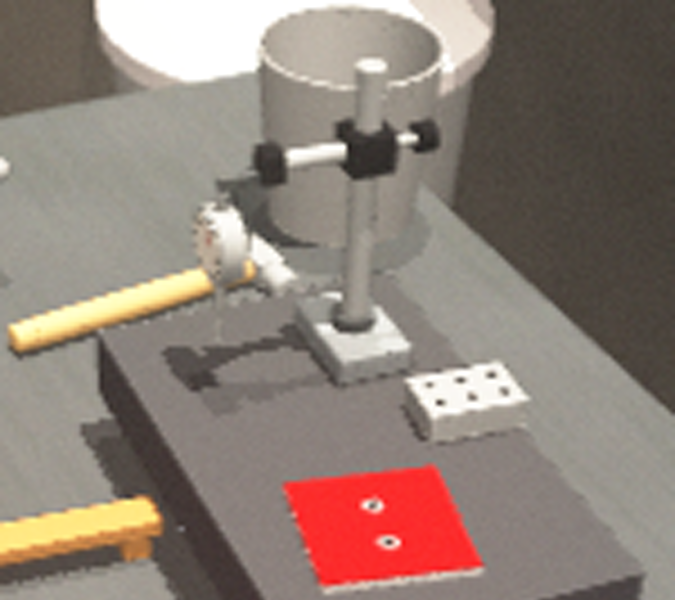

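```bash
cat >> h.py <<'E'
c0=np.array([.62724,.06104]); YAW=-.0557
EX=np.array([np.cos(YAW),np.sin(YAW)]); EY=np.array([-EX[1],EX[0]])
def W(lx,ly,z): return np.r_[c0+lx*EX+ly*EY,z]
def loc(p): d=np.asarray(p)[:2]-c0; return np.array([d@EX,d@EY,p[2]])
def st():
    s=bot.observe(); print("t",s['clock'].round(2) if hasattr(s['clock'],'round') else s['clock'],"loc",loc(s['position']).round(4),"rpy",s['tool_rot'].round(3),"F",s['force'].round(1),"w",round(s['grip_width'],4),"q",s['qpos'].round(2)); return s
def rows(poses,s=None):
    "poses: list of (pos,Rot) waypoints, per-row; prints rounded rows tracking rounding"
    s=s or bot.observe(); p=s['position'];A=R.from_euler('xyz',s['tool_rot']);D=[];V=[]
    for q,B in poses:
        d=(A.inv().apply(q-p)/.8).round(3); v=((A.inv()*B).as_rotvec()/np.pi).round(4)
        D.append(d.tolist());V.append(v.tolist()); p=p+A.apply(d*.8);A=A*R.from_rotvec(v*np.pi)
    print("dp",D,"\nrot",V)
def G(vz,vy):
    "tool rotation with z axis vz and y axis vy in granite-local coords"
    M=np.column_stack([EX.tolist()+[0],EY.tolist()+[0],[0,0,1]]); z=M@np.array(vz,float);z/=np.linalg.norm(z);y=M@np.array(vy,float);y-=z*(y@z);y/=np.linalg.norm(y)
    return R.from_matrix(np.column_stack([np.cross(y,z),y,z]))
def lin(p0,A,p1,B,n):
    v=(A.inv()*B).as_rotvec()
    return [(p0+(p1-p0)*k/n, A*R.from_rotvec(v*k/n)) for k in range(1,n+1)]
E
python3 - <<'E'
from h import *
s=st(); p=s['position'];A=R.from_euler('xyz',s['tool_rot'])
B=G([0,0,-1],[1,0,0]); v=(A.inv()*B).as_rotvec(); print(v)
a0=np.arctan2(p[1],p[0]);r0=np.hypot(*p[:2]); a1=np.arctan2(.06,.45);r1=.454
P=[]
for k in range(1,11):
    t=k/10;a=a0+(a1-a0)*t;r=r0+(r1-r0)*t
    P.append((np.array([r*np.cos(a),r*np.sin(a),p[2]+.03*t]),A*R.from_rotvec(v*t)))
rows(P)
print("tip side cast",loc(cast("side",[[263.3,160.3]],.13)[0]), "tip proj side",proj("side",W(-.058,.108,.13)))
E
```

```text
t 0.1 loc [-0.5128  0.5191  0.2308] rpy [-3.141  0.     2.909] F [ 0.4  0.2 -0.9] w 0.0856 q [-1.41  0.52 -0.04  1.6   0.02  1.02 -0.11]
[-7.99569326e-04  7.37456497e-04  1.39366149e+00]
dp [[-0.091, -0.027, -0.004], [-0.09, -0.025, -0.003], [-0.087, -0.023, -0.004], [-0.085, -0.022, -0.004], [-0.082, -0.02, -0.004], [-0.081, -0.018, -0.003], [-0.079, -0.018, -0.004], [-0.076, -0.016, -0.004], [-0.073, -0.014, -0.004], [-0.072, -0.014, -0.003]] 
rot [[-0.0, 0.0, 0.0444], [-0.0, 0.0001, 0.0443], [-0.0001, -0.0, 0.0444], [-0.0, 0.0, 0.0443], [-0.0, 0.0, 0.0444], [-0.0001, 0.0001, 0.0444], [0.0, -0.0, 0.0443], [-0.0, -0.0, 0.0444], [-0.0, 0.0, 0.0444], [-0.0001, 0.0, 0.0443]]
tip side cast [-0.05520812  0.11208685  0.13      ] tip proj side [[262.98724219 161.10890215]]
```

Call:
{"op": "move_arm", "data": {
  "jaw": [100,100,100,100,100,100,100,100,100,100],
  "dp": [
    [-0.074,-0.022,-0.003],
    [-0.074,-0.021,-0.003],
    [-0.074,-0.02,-0.003],
    [-0.074,-0.019,-0.003],
    [-0.073,-0.018,-0.003],
    [-0.073,-0.016,-0.003],
    [-0.073,-0.016,-0.003],
    [-0.073,-0.015,-0.003],
    [-0.073,-0.014,-0.003],
    [-0.072,-0.014,-0.003]
  ],
  "rotation": [
    [0,0,0.0444],
    [0,0,0.0444],
    [0,0,0.0444],
    [0,0,0.0444],
    [0,0,0.0444],
    [0,0,0.0444],
    [0,0,0.0444],
    [0,0,0.0444],
    [0,0,0.0444],
    [0,0,0.0444]
  ],
  "squeeze": 40
}}

```text
clock: 1.35
position: [0.4056, 0.1071, 0.2553]
tool_rot: [3.141, 0.0, 1.509]
force: [1.0, -0.5, -0.5]
grip_width: 0.0519
```

```bash
python3 - <<'E'
from h import *
s=st(); p=s['position'];A=R.from_euler('xyz',s['tool_rot'])
B=G([0,0,-1],[1,0,0])
P=lin(p,A,W(-.15,0,.255),B,2); P+=lin(P[-1][0],B,W(-.024,0,.16),B,4)
rows(P)
E
```

```text
t 1.35 loc [-0.2239  0.0337  0.2553] rpy [3.141 0.    1.509] F [ 1.  -0.5 -0.5] w 0.0519 q [-0.8   0.17  0.45  2.09 -0.09  0.9  -0.35]
dp [[-0.021, 0.046, 0.0], [-0.021, 0.047, 0.0], [0.0, 0.039, 0.03], [0.0, 0.039, 0.03], [0.0, 0.04, 0.029], [0.0, 0.039, 0.03]] 
rot [[0.0, 0.0, -0.001], [0.0, 0.0, -0.001], [0.0, 0.0, 0.0], [0.0, 0.0, 0.0], [0.0, 0.0, 0.0], [0.0, 0.0, 0.0]]
```

Call:
{"op": "move_arm", "data": {
  "jaw": [100,100,100,100,100,100,100,100,100,100],
  "dp": [
    [-0.021,0.046,0],
    [-0.021,0.047,0],
    [0,0.039,0.03],
    [0,0.039,0.03],
    [0,0.04,0.029],
    [0,0.039,0.03],
    [0,0,0.03],
    [0,0,0.02],
    [0,0,0.006],
    [0,0,0.002]
  ],
  "rotation": [
    [0,0,-0.001],
    [0,0,-0.001],
    [0,0,0],
    [0,0,0],
    [0,0,0],
    [0,0,0],
    [0,0,0],
    [0,0,0],
    [0,0,0],
    [0,0,0]
  ]
}}

```text
clock: 2.6
position: [0.6036, 0.0652, 0.1142]
tool_rot: [3.141, -0.0, 1.52]
force: [0.5, 0.9, 0.1]
grip_width: 0.0518
```

```bash
python3 - <<'E'
from h import *
s=st()
cv2.imwrite("pics/side1.png",cv2.resize(grab_frame("side")[100:250,200:400],None,fx=3,fy=3,interpolation=cv2.INTER_CUBIC))
E
```

```text
t 2.6 loc [-0.0238  0.0029  0.1142] rpy [ 3.141 -0.     1.52 ] F [0.5 0.9 0.1] w 0.0518 q [-0.46  0.67  0.38  1.76 -0.34  0.77  0.04]
```

View pics/side1.png

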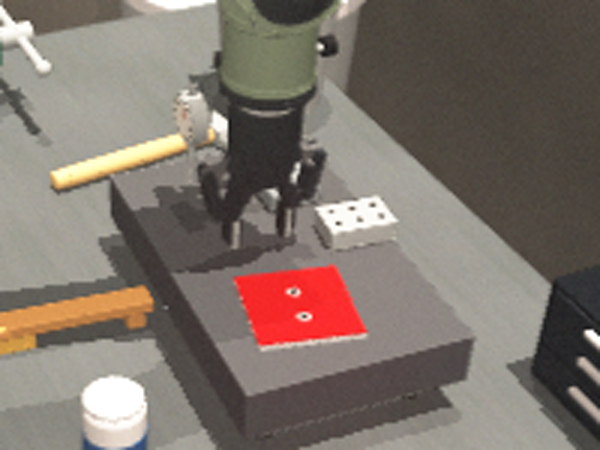

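The fingers straddle the gap left of the plate, at about (235,240) and (292,232), clear of the gauge. I'll descend until they touch.

Call:
{"op": "move_arm", "data": {
  "jaw": [100,100,100,100,100],
  "dp": [
    [0,0,0.006],
    [0,0,0.003],
    [0,0,0.002],
    [0,0,0.002],
    [0,0,0]
  ],
  "rotation": [
    [0,0,0],
    [0,0,0],
    [0,0,0],
    [0,0,0],
    [0,0,0]
  ]
}}

```text
clock: 3.28
position: [0.6035, 0.0651, 0.1032]
tool_rot: [-3.141, 0.0, 1.52]
force: [0.5, 0.4, 0.7]
grip_width: 0.0522
```

Call:
{"op": "move_arm", "data": {
  "jaw": [100,100,100],
  "dp": [
    [0,0,0.002],
    [0,0,0.0015],
    [0,0,0]
  ],
  "rotation": [
    [0,0,0],
    [0,0,0],
    [0,0,0]
  ]
}}

```text
clock: 3.65
position: [0.6035, 0.0651, 0.1004]
tool_rot: [-3.141, 0.0, 1.52]
force: [0.1, 1.0, 0.0]
grip_width: 0.052
```

Call:
{"op": "move_arm", "data": {
  "jaw": [100,100,100],
  "dp": [
    [0,0,0.0015],
    [0,0,0.0015],
    [0,0,0]
  ],
  "rotation": [
    [0,0,0],
    [0,0,0],
    [0,0,0]
  ]
}}

```text
clock: 4.03
position: [0.6035, 0.0651, 0.098]
tool_rot: [-3.141, 0.0, 1.52]
force: [-0.0, 1.4, 0.4]
grip_width: 0.052
```

Call:
{"op": "move_arm", "data": {
  "jaw": [100,100,100,100,100,100,100,100,100,100],
  "dp": [
    [-0.025,0,0],
    [-0.012,0,0],
    [-0.012,0,0],
    [-0.012,0,0],
    [-0.012,0,0],
    [-0.012,0,0],
    [-0.012,0,0],
    [-0.012,0,0],
    [-0.012,0,0],
    [-0.012,0,0]
  ],
  "rotation": [
    [0,0,0],
    [0,0,0],
    [0,0,0],
    [0,0,0],
    [0,0,0],
    [0,0,0],
    [0,0,0],
    [0,0,0],
    [0,0,0],
    [0,0,0]
  ]
}}

```text
clock: 5.28
position: [0.5981, -0.0418, 0.0981]
tool_rot: [-3.142, -0.0, 1.52]
force: [-0.3, 2.0, 0.6]
grip_width: 0.0516
```

```bash
cat >> h.py <<'E'
def plate(n="side",z=.108,mask=red,near=None):
    im=grab_frame(n); best=None
    for c in cv2.findContours(mask(im),cv2.RETR_EXTERNAL,cv2.CHAIN_APPROX_NONE)[0]:
        if cv2.contourArea(c)<200: continue
        x=cast(n,c[:,0],z); L=np.array([loc(q)[:2] for q in x]).astype(np.float32)*1000
        r=cv2.minAreaRect(L); print(n,"local mm",np.round(r[0],1),np.round(r[1],1),"ang",round(r[2],2),"min",L.min(0).round(1),"max",L.max(0).round(1))
    return im
E
python3 - <<'E'
from h import *
st(); im=plate(); plate("top")
cv2.imwrite("pics/side2.png",cv2.resize(im[100:270,200:400],None,fx=3,fy=3))
E
```

```text
t 5.275 loc [-0.0234 -0.1043  0.0981] rpy [-3.142 -0.     1.52 ] F [-0.3  2.   0.6] w 0.0516 q [-0.27  0.68  0.36  1.79 -0.34  0.73  0.22]
side local mm [ -99.7 -373. ] [72.3 72.6] ang 22.23 min [-145.6 -417.8] max [ -53.7 -328.6]
side local mm [ -11.9 -169.5] [111.2 110.7] ang 0.06 min [ -67.5 -224.9] max [  43.8 -114.2]
side local mm [-444.5  107.4] [132.4 130.6] ang 59.99 min [-520.2   19.6] max [-358.8  193.6]
top local mm [-430.7  214. ] [132.9 134. ] ang 60.16 min [-520.8  135.2] max [-341.4  302.7]
top local mm [ -70.4 -281.3] [72.5 71.5] ang 22.08 min [-114.5 -325. ] max [ -24.8 -238.2]
top local mm [ -12.5 -192.4] [103.5  58.2] ang 0.96 min [ -64.1 -222.3] max [  39.8 -163. ]
```

Call:
{"op": "move_arm", "data": {
  "jaw": [100,100,100,100,100,100,100,100],
  "dp": [
    [-0.013,0,0],
    [-0.012,0,0],
    [0,0,0],
    [0.01,0,0],
    [0,0,-0.03],
    [0,0,-0.065],
    [0,0,-0.065],
    [0,0,-0.06]
  ],
  "rotation": [
    [0,0,0],
    [0,0,0],
    [0,0,0],
    [0,0,0],
    [0,0,0],
    [0,0,0],
    [0,0,0],
    [0,0,0]
  ]
}}

```text
clock: 6.38
position: [0.5975, -0.0521, 0.276]
tool_rot: [3.141, -0.0, 1.521]
force: [1.0, 0.5, -1.5]
grip_width: 0.0522
```

```bash
python3 - <<'E'
from h import *
s=st(); plate()
p=s['position'];A=R.from_euler('xyz',s['tool_rot'])
B=G([0,1,0],[1,0,0])
rows(lin(p,A,W(-.012,-.36,.30),B,10))
E
```

```text
t 6.375 loc [-0.0234 -0.1146  0.276 ] rpy [ 3.141 -0.     1.521] F [ 1.   0.5 -1.5] w 0.0522 q [-0.33  0.47  0.46  1.64 -0.23  1.09  0.15]
side local mm [ -99.7 -372.8] [72.3 72.9] ang 21.75 min [-145.6 -417.8] max [ -53.7 -328.6]
side local mm [ -12.6 -191.7] [110.  109.7] ang 0.47 min [ -67.9 -246.6] max [  42.7 -137.2]
side local mm [-444.3  107.7] [132.9 130.6] ang 59.95 min [-517.4   19.6] max [-358.8  193.6]
dp [[-0.03, -0.001, 0.004], [-0.03, 0.001, -0.007], [-0.028, 0.001, -0.013], [-0.026, 0.002, -0.016], [-0.023, 0.001, -0.021], [-0.02, 0.001, -0.024], [-0.015, 0.002, -0.026], [-0.012, 0.001, -0.029], [-0.006, 0.001, -0.03], [-0.002, 0.002, -0.031]] 
rot [[0.0021, 0.0498, 0.0002], [-0.0002, 0.05, 0.0001], [-0.0001, 0.05, 0.0002], [-0.0001, 0.05, 0.0001], [-0.0002, 0.05, 0.0002], [-0.0001, 0.05, 0.0002], [-0.0002, 0.05, 0.0001], [-0.0001, 0.05, 0.0002], [-0.0001, 0.05, 0.0001], [-0.0002, 0.0499, 0.0002]]
```

Plate centre is at local y of about -0.190 with 45 mm of overhang. Next I'll tilt the tool.

Call:
{"op": "move_arm", "data": {
  "jaw": [100,100,100,100,100,100,100,100,100,100],
  "dp": [
    [-0.03,0,0.004],
    [-0.03,0.001,-0.007],
    [-0.028,0.001,-0.013],
    [-0.026,0.002,-0.016],
    [-0.023,0.001,-0.021],
    [-0.02,0.001,-0.024],
    [-0.015,0.002,-0.026],
    [-0.012,0.001,-0.029],
    [-0.006,0.001,-0.03],
    [-0.002,0.002,-0.031]
  ],
  "rotation": [
    [0.0021,0.05,0],
    [0,0.05,0],
    [0,0.05,0],
    [0,0.05,0],
    [0,0.05,0],
    [0,0.05,0],
    [0,0.05,0],
    [0,0.05,0],
    [0,0.05,0],
    [0,0.05,0]
  ]
}}

```text
clock: 7.68
position: [0.5966, -0.27, 0.2836]
tool_rot: [-2.948, -1.439, 1.343]
force: [0.9, 1.2, -2.6]
grip_width: 0.0518
```

```bash
python3 - <<'E'
from h import *
st()
E
```

```text
t 7.675 loc [-0.0121 -0.3323  0.2836] rpy [-2.948 -1.439  1.343] F [ 0.9  1.2 -2.6] w 0.0518 q [ 0.87  1.14 -0.35  1.   -0.83  1.93  0.59]
```

```bash
python3 - <<'E'
from h import *
s=st()
p=s['position'];A=R.from_euler('xyz',s['tool_rot'])
B=G([0,1,0],[1,0,0]);P=lin(p,A,W(-.012,-.34,.24),B,2)
P+=lin(P[-1][0],B,W(-.012,-.34,.18),G([0,1,0],[0,0,1]),9)[:8]
rows(P)
E
```

```text
t 7.675 loc [-0.0121 -0.3323  0.2836] rpy [-2.948 -1.439  1.343] F [ 0.9  1.2 -2.6] w 0.0518 q [ 0.87  1.14 -0.35  1.   -0.83  1.93  0.59]
dp [[-0.028, 0.001, -0.001], [-0.027, 0.0, -0.003], [-0.008, 0.0, -0.0], [-0.009, -0.001, -0.0], [-0.007, -0.003, -0.0], [-0.008, -0.004, -0.0], [-0.006, -0.006, -0.0], [-0.005, -0.006, -0.0], [-0.004, -0.007, -0.0], [-0.003, -0.008, -0.0]] 
rot [[-0.0033, 0.0206, -0.0038], [-0.0033, 0.0206, -0.0038], [-0.0, 0.0, -0.0556], [-0.0, 0.0, -0.0555], [-0.0, 0.0, -0.0556], [-0.0, 0.0, -0.0556], [-0.0, 0.0, -0.0555], [-0.0, -0.0, -0.0556], [-0.0, -0.0, -0.0555], [-0.0, -0.0, -0.0556]]
```

Call:
{"op": "move_arm", "data": {
  "jaw": [100,100,100,100,100,100,100,100,100,100],
  "dp": [
    [-0.028,0.001,-0.001],
    [-0.027,0,-0.003],
    [-0.008,0,0],
    [-0.009,-0.001,0],
    [-0.007,-0.003,0],
    [-0.008,-0.004,0],
    [-0.006,-0.006,0],
    [-0.005,-0.006,0],
    [-0.004,-0.007,0],
    [-0.003,-0.008,0]
  ],
  "rotation": [
    [-0.0033,0.0206,-0.0038],
    [-0.0033,0.0206,-0.0038],
    [0,0,-0.0556],
    [0,0,-0.0556],
    [0,0,-0.0556],
    [0,0,-0.0556],
    [0,0,-0.0556],
    [0,0,-0.0556],
    [0,0,-0.0556],
    [0,0,-0.0556]
  ]
}}

```text
clock: 8.93
position: [0.5965, -0.2771, 0.187]
tool_rot: [1.574, -0.167, 3.086]
force: [-0.6, 0.2, 0.5]
grip_width: 0.0519
```

```bash
python3 - <<'E'
from h import *
s=st()
A=R.from_euler('xyz',s['tool_rot']).as_matrix();print([loc(np.r_[c0,0]+A[:,i]).round(3) for i in range(3)])
cv2.imwrite("pics/side3.png",grab_frame("side"))
E
```

```text
t 8.925 loc [-0.0119 -0.3393  0.187 ] rpy [ 1.574 -0.167  3.086] F [-0.6  0.2  0.5] w 0.0519 q [ 1.02  1.39 -0.74  0.93 -0.56  1.84  1.92]
[array([-0.986, -0.   ,  0.167]), array([0.167, 0.003, 0.986]), array([-0.001,  1.   , -0.003])]
```

View pics/side3.png

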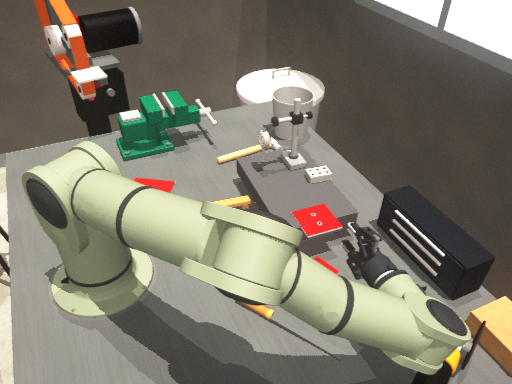

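```bash
python3 - <<'E'
from h import *
for q in ([435,318],[462,345],[410,360],[445,330]): print("wrist?",q,loc(cast("side",[q],.187)[0]))
im=cv2.imread("pics/top0.png")
for q in ([432,115],[455,160],[470,172],[440,108],[405,128],[384,115],[378,170],[328,164]): print(q,loc(cast("top",[q],.03)[0]))
s=st()
p=s['position'];A=R.from_euler('xyz',s['tool_rot'])
B=G([0,1,0],[0,0,1])
P=lin(p,A,W(-.012,-.265,.187),B,2);P+=lin(P[-1][0],B,W(-.012,-.265,.13),B,2)
rows(P)
E
```

```text
wrist? [435, 318] [ 0.02719932 -0.63902582  0.187     ]
wrist? [462, 345] [ 0.03533295 -0.71088845  0.187     ]
wrist? [410, 360] [-0.08183047 -0.70038204  0.187     ]
wrist? [445, 330] [ 0.02707479 -0.67043884  0.187     ]
[432, 115] [ 0.1283526  -0.64778278  0.03      ]
[455, 160] [-0.02753939 -0.72050978  0.03      ]
[470, 172] [-0.06730228 -0.76890712  0.03      ]
[440, 108] [ 0.15416267 -0.6756852   0.03      ]
[405, 128] [ 0.07954379 -0.55509335  0.03      ]
[384, 115] [ 0.1238626  -0.48418302  0.03      ]
[378, 170] [-0.06983574 -0.46225617  0.03      ]
[328, 164] [-0.05423015 -0.29394981  0.03      ]
t 8.975 loc [-0.0121 -0.3393  0.1859] rpy [ 1.574 -0.159  3.086] F [-0.4 -1.3 -0.7] w 0.0514 q [ 1.02  1.4  -0.74  0.93 -0.56  1.84  1.93]
dp [[0.0, 0.001, 0.046], [-0.0, 0.001, 0.047], [0.0, -0.036, -0.0], [0.0, -0.036, -0.0]] 
rot [[-0.0004, -0.0001, -0.0253], [-0.0005, -0.0001, -0.0254], [0.0, 0.0, 0.0], [0.0, 0.0, 0.0]]
```

Call:
{"op": "move_arm", "data": {
  "jaw": [100,100,100,100,100],
  "dp": [
    [0,0.001,0.046],
    [0,0.001,0.047],
    [0,-0.036,0],
    [0,-0.036,0],
    [0,0,0]
  ],
  "rotation": [
    [0,0,-0.0253],
    [0,0,-0.0254],
    [0,0,0],
    [0,0,0],
    [0,0,0]
  ]
}}

```text
clock: 9.6
position: [0.5995, -0.2027, 0.1295]
tool_rot: [1.573, -0.018, 3.087]
force: [0.4, 0.3, 0.6]
grip_width: 0.052
```

```bash
python3 - <<'E'
from h import *
s=st()
a=grab_frame("side")[150:384,180:512]; b=grab_frame("top")[60:260,230:500]
a=cv2.resize(a,None,fx=1.8,fy=1.8); b=cv2.resize(b,None,fx=0.75,fy=.75)
b=cv2.copyMakeBorder(b,0,a.shape[0]-b.shape[0],0,0,cv2.BORDER_CONSTANT)
cv2.imwrite("pics/c4.png",np.hstack([a,b]))
E
```

```text
t 9.6 loc [-0.0131 -0.2649  0.1295] rpy [ 1.573 -0.018  3.087] F [0.4 0.3 0.6] w 0.052 q [ 1.01  1.43 -0.77  1.09 -0.51  1.66  2.15]
```

View pics/c4.png

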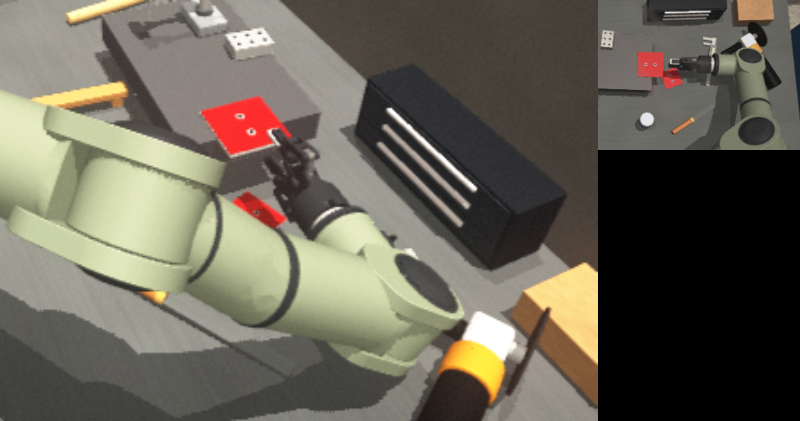

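```bash
python3 - <<'E'
from h import *
# triangulate top cap centre
def ray(n,q): a=cast(n,[q],0.)[0];b=cast(n,[q],.5)[0];return a,(b-a)/np.linalg.norm(b-a)
a,u=ray("side",[418,307]);b,v=ray("top",[432.7,142.7])
M=np.column_stack([u,-v]);t=np.linalg.lstsq(M,b-a,rcond=None)[0];p=a+u*t[0];q=b+v*t[1];print("cap",loc(p),loc(q))
L=loc((p+q)/2)
for z in(0,.03,.06,.09,.1295,.16,.2):
    for dx,dy in((0,0),(-.05,-.04)):print(z,dx,((proj("side",W(L[0]+dx,L[1]+dy,z))-[180,150])*1.8).round(0),end=' ')
    print()
E
```

```text
cap [ 0.01174797 -0.60253174  0.18666844] [-0.01030933 -0.59219403  0.17663363]
0 0 [[385. 368.]] 0 -0.05 [[371. 407.]] 
0.03 0 [[390. 356.]] 0.03 -0.05 [[376. 395.]] 
0.06 0 [[395. 343.]] 0.06 -0.05 [[381. 382.]] 
0.09 0 [[400. 329.]] 0.09 -0.05 [[386. 369.]] 
0.1295 0 [[407. 311.]] 0.1295 -0.05 [[393. 350.]] 
0.16 0 [[413. 296.]] 0.16 -0.05 [[398. 335.]] 
0.2 0 [[421. 275.]] 0.2 -0.05 [[406. 315.]]
```

Call:
{"op": "move_arm", "data": {
  "jaw": [100,100,100,100,100],
  "dp": [
    [0,-0.016,0],
    [0,-0.016,0],
    [0,0,0.036],
    [0,0,0.035],
    [0,0,0]
  ],
  "rotation": [
    [0,0,-0.005],
    [0,0,0],
    [0,0,0],
    [0,0,0],
    [0,0,0]
  ],
  "squeeze": 60
}}

```text
clock: 10.32
position: [0.6025, -0.1451, 0.1053]
tool_rot: [1.572, 0.002, 3.088]
force: [-0.4, -0.6, 0.4]
grip_width: 0.0519
```

```bash
python3 - <<'E'
from h import *
s=st();A=R.from_euler('xyz',s['tool_rot']).as_matrix();print([loc(np.r_[c0,0]+A[:,i]).round(3) for i in range(3)])
E
```

```text
t 10.325 loc [-0.0133 -0.2072  0.1053] rpy [1.572e+00 2.000e-03 3.088e+00] F [-0.4 -0.6  0.4] w 0.0519 q [ 0.99  1.44 -0.79  1.2  -0.51  1.54  2.22]
[array([-1.   , -0.002, -0.002]), array([-0.002,  0.002,  1.   ]), array([-0.002,  1.   , -0.002])]
```

Call:
{"op": "move_arm", "data": {
  "jaw": [100,180,200,215,230,255,255,255],
  "dp": [
    [0,-0.0015,0],
    [0,0,0],
    [0,0,0],
    [0,0,0],
    [0,0,0],
    [0,0,0],
    [0,0,0],
    [0,0,0]
  ],
  "rotation": [
    [0,0,0],
    [0,0,0],
    [0,0,0],
    [0,0,0],
    [0,0,0],
    [0,0,0],
    [0,0,0],
    [0,0,0]
  ]
}}

```text
clock: 11.32
position: [0.6028, -0.1472, 0.1042]
tool_rot: [1.574, 0.003, 3.086]
force: [-0.6, -1.1, 0.1]
grip_width: 0.0074
```

Call:
{"op": "move_arm", "data": {
  "jaw": [255,255,255,255,255,255,255,255,255,255],
  "dp": [
    [0,0.008,0],
    [0,0.025,0],
    [0,0.045,0],
    [0,0.045,0],
    [0,0,0],
    [0,0,0],
    [0,0,0],
    [0,0,0],
    [0,0,0],
    [0,0,0]
  ],
  "rotation": [
    [0,0,0],
    [0,0,0],
    [0,0,0],
    [0,0,0],
    [0,0,0.05],
    [0,0,0.055],
    [0,0,0.055],
    [0,0,0.055],
    [0,0,0.055],
    [0,0,0.055]
  ]
}}

```text
clock: 12.58
position: [0.6026, -0.1466, 0.2041]
tool_rot: [1.578, -1.023, 3.08]
force: [0.2, -0.1, -3.1]
grip_width: 0.0076
```

```bash
python3 - <<'E'
from h import *
s=st();A=R.from_euler('xyz',s['tool_rot']);print([loc(np.r_[c0,0]+A.as_matrix()[:,i]).round(3) for i in range(3)])
B=G([0,1,0],[0,0,-1])
P=lin(s['position'],A,W(-.055,-.207,.2),B,13);rows(P)
E
```

```text
t 12.575 loc [-0.013  -0.2087  0.2041] rpy [ 1.578 -1.023  3.08 ] F [ 0.2 -0.1 -3.1] w 0.0076 q [ 0.91  1.22 -0.58  1.28 -0.76  1.63  1.26]
[array([-0.521,  0.003,  0.854]), array([0.854, 0.002, 0.521]), array([ 0.   ,  1.   , -0.004])]
dp [[0.002, -0.004, 0.0], [0.001, -0.004, 0.0], [0.001, -0.004, 0.001], [-0.001, -0.004, -0.0], [-0.0, -0.004, -0.0], [-0.002, -0.003, 0.0], [-0.002, -0.004, 0.0], [-0.002, -0.003, 0.0], [-0.003, -0.003, 0.001], [-0.004, -0.002, -0.0], [-0.003, -0.001, -0.0], [-0.004, -0.001, 0.0], [-0.005, -0.0, 0.0]] 
rot [[0.0001, 0.0001, 0.0519], [0.0, 0.0001, 0.0518], [0.0001, 0.0001, 0.0519], [0.0, 0.0001, 0.0519], [0.0001, 0.0, 0.0519], [0.0, 0.0001, 0.0518], [0.0001, 0.0001, 0.0519], [0.0001, 0.0001, 0.0519], [0.0, 0.0001, 0.0519], [0.0001, 0.0001, 0.0518], [0.0, 0.0001, 0.0519], [0.0001, 0.0001, 0.0519], [0.0, 0.0, 0.0518]]
```

Call:
{"op": "move_arm", "data": {
  "jaw": [255,255,255,255,255,255,255,255,255,255],
  "dp": [
    [0.002,-0.004,0],
    [0.001,-0.004,0],
    [0.001,-0.004,0.001],
    [-0.001,-0.004,0],
    [0,-0.004,0],
    [-0.002,-0.003,0],
    [-0.002,-0.004,0],
    [-0.002,-0.003,0],
    [-0.003,-0.003,0.001],
    [-0.004,-0.002,0]
  ],
  "rotation": [
    [0,0,0.052],
    [0,0,0.052],
    [0,0,0.052],
    [0,0,0.052],
    [0,0,0.052],
    [0,0,0.052],
    [0,0,0.052],
    [0,0,0.052],
    [0,0,0.052],
    [0,0,0.052]
  ]
}}

```text
clock: 13.82
position: [0.5703, -0.1431, 0.2009]
tool_rot: [-1.574, -0.486, -0.055]
force: [0.6, -0.5, -1.9]
grip_width: 0.0075
```

```bash
python3 - <<'E'
from h import *
s=st();A=R.from_euler('xyz',s['tool_rot']);print([loc(np.r_[c0,0]+A.as_matrix()[:,i]).round(3) for i in range(3)])
B=G([0,1,0],[0,0,-1])
P=lin(s['position'],A,W(-.0575,-.207,.2),B,4);P+=lin(P[-1][0],B,W(-.0575,-.207,.113),B,3);rows(P)
E
```

```text
t 13.825 loc [-0.0455 -0.207   0.2009] rpy [-1.574 -0.486 -0.055] F [ 0.6 -0.5 -1.9] w 0.0075 q [ 0.75  1.14 -0.21  1.38 -0.97  1.77 -0.14]
[array([0.884, 0.001, 0.467]), array([ 0.467, -0.003, -0.884]), array([ 0.001,  1.   , -0.003])]
dp [[-0.003, -0.002, -0.0], [-0.004, -0.001, -0.0], [-0.004, -0.0, -0.0], [-0.003, -0.0, -0.0], [-0.0, 0.036, -0.0], [-0.0, 0.036, -0.0], [-0.0, 0.036, -0.0]] 
rot [[0.0002, 0.0, 0.0386], [0.0003, 0.0, 0.0387], [0.0002, 0.0, 0.0386], [0.0003, 0.0, 0.0387], [-0.0, 0.0, -0.0], [-0.0, 0.0, -0.0], [-0.0, 0.0, -0.0]]
```

Call:
{"op": "move_arm", "data": {
  "jaw": [255,255,255,255,255,255,255,255,255],
  "dp": [
    [-0.003,-0.002,0],
    [-0.004,-0.001,0],
    [-0.004,0,0],
    [-0.003,0,0],
    [0,0,0],
    [0,0.036,0],
    [0,0.036,0],
    [0,0.03,0],
    [0,0,0]
  ],
  "rotation": [
    [0.0003,0,0.0386],
    [0.0003,0,0.0387],
    [0.0002,0,0.0386],
    [0.0003,0,0.0387],
    [0,0,0],
    [0,0,0],
    [0,0,0],
    [0,0,0],
    [0,0,0]
  ]
}}

```text
clock: 14.95
position: [0.5587, -0.1424, 0.1159]
tool_rot: [-1.569, -0.005, -0.055]
force: [0.5, -0.6, -1.7]
grip_width: 0.0073
```

```bash
python3 - <<'E'
from h import *
s=st();A=R.from_euler('xyz',s['tool_rot']);print([loc(np.r_[c0,0]+A.as_matrix()[:,i]).round(3) for i in range(3)])
im=grab_frame("side")
cv2.imwrite("pics/s5.png",cv2.resize(im[100:270,200:400],None,fx=3.5,fy=3.5))
E
```

```text
t 14.95 loc [-0.0571 -0.2069  0.1159] rpy [-1.569 -0.005 -0.055] F [ 0.5 -0.6 -1.7] w 0.0073 q [ 0.7   1.26 -0.11  1.35 -0.99  1.79 -0.49]
[array([1.   , 0.   , 0.005]), array([ 0.005,  0.001, -1.   ]), array([-0.   ,  1.   ,  0.001])]
```

View pics/s5.png

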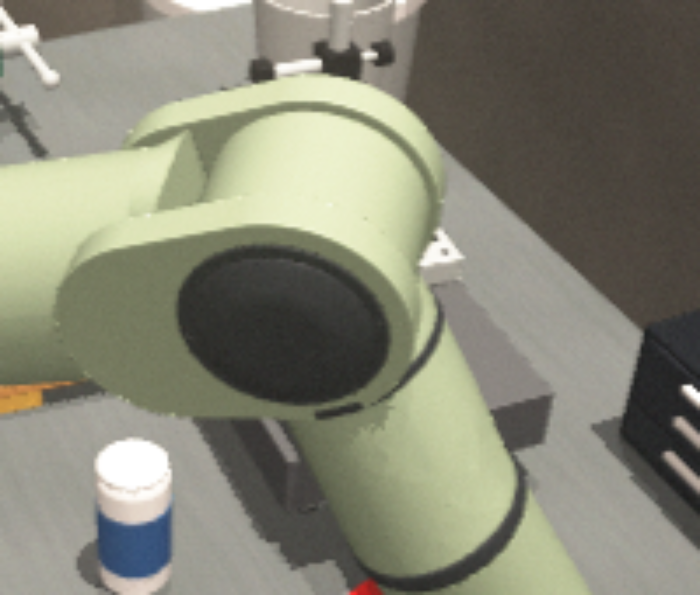

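Call:
{"op": "move_arm", "data": {
  "jaw": [255,255,255,255,255],
  "dp": [
    [0,0.008,0],
    [0,0.004,0],
    [0,0.001,0],
    [0,0.001,0],
    [0,0,0]
  ],
  "rotation": [
    [0,0,0.001],
    [0,0,0.0006],
    [0,0,0],
    [0,0,0],
    [0,0,0]
  ]
}}

```text
clock: 15.62
position: [0.5589, -0.1427, 0.1054]
tool_rot: [-1.571, 0.001, -0.055]
force: [0.2, 0.1, -3.0]
grip_width: 0.0073
```

Call:
{"op": "move_arm", "data": {
  "jaw": [255,255,255],
  "dp": [
    [0,0.001,0],
    [0,0.0008,0],
    [0,0,0]
  ],
  "rotation": [
    [0,0,0],
    [0,0,0],
    [0,0,0]
  ]
}}

```text
clock: 16.0
position: [0.5589, -0.1427, 0.1041]
tool_rot: [-1.57, 0.001, -0.055]
force: [-0.6, -0.4, 0.1]
grip_width: 0.0072
```

Call:
{"op": "move_arm", "data": {
  "jaw": [255,255],
  "dp": [
    [0,0.0005,0],
    [0,0,0]
  ],
  "rotation": [
    [0,0,0],
    [0,0,0]
  ]
}}

```text
clock: 16.25
position: [0.5589, -0.1427, 0.104]
tool_rot: [-1.57, 0.001, -0.055]
force: [-2.0, -1.8, 5.1]
grip_width: 0.0073
```

Call:
{"op": "move_arm", "data": {
  "jaw": [240,230,215,190,150,100,100,100,100,100],
  "dp": [
    [0,0,0],
    [0,0,0],
    [0,0,0],
    [0,0,0],
    [0,0,0],
    [0,0,0],
    [0,0,0],
    [0,0,-0.03],
    [0,0,-0.05],
    [0,0,-0.04]
  ],
  "rotation": [
    [0,0,0],
    [0,0,0],
    [0,0,0],
    [0,0,0],
    [0,0,0],
    [0,0,0],
    [0,0,0],
    [0,0,0],
    [0,0,0],
    [0,0,0]
  ]
}}

```text
clock: 17.5
position: [0.5535, -0.2396, 0.1035]
tool_rot: [-1.571, 0.001, -0.055]
force: [0.6, 0.2, -0.8]
grip_width: 0.0518
```

```bash
python3 - <<'E'
from h import *
s=st()
p=s['position'];A=R.from_euler('xyz',s['tool_rot'])
t=np.radians(15)
B1=G([0,1,0],[0,0,-1]); B=G([0,np.sin(t),-np.cos(t)],[1,0,0])
v=(A.inv()*B).as_rotvec();print(v,np.degrees(np.linalg.norm(v)))
B2=G([0,np.sin(t),-np.cos(t)],[-1,0,0]);print((A.inv()*B2).as_rotvec())
cv2.imwrite("pics/t6.png",cv2.resize(grab_frame("top")[80:220,160:400],None,fx=3,fy=3))
E
```

```text
t 17.5 loc [-0.0569 -0.3043  0.1035] rpy [-1.571e+00  1.000e-03 -5.500e-02] F [ 0.6  0.2 -0.8] w 0.0518 q [ 0.8   1.35 -0.13  1.11 -0.91  1.91 -0.61]
[-1.01511299 -1.01239726 -1.32249474] 111.75460552305836
[-1.01225479  1.01497015  1.32151935]
```

View pics/t6.png

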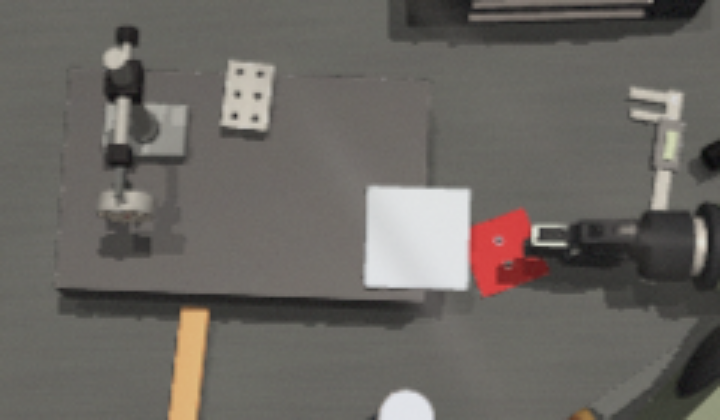

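The top view shows the bright face up at crop px (365..470, 187..290), square with the granite. The gauge and block are undisturbed.

```bash
cat >> h.py <<'E'
def white(im):
    h=cv2.cvtColor(im,cv2.COLOR_BGR2HSV); return ((h[...,1]<40)&(h[...,2]>175)).astype(np.uint8)
E
python3 - <<'E'
from h import *
s=st(); im=grab_frame("top"); m=white(im); m[:130]=0; m[190:]=0; m[:,:225]=0; m[:,325:]=0
c=max(cv2.findContours(m,cv2.RETR_EXTERNAL,cv2.CHAIN_APPROX_NONE)[0],key=cv2.contourArea)
L=np.array([loc(q)[:2] for q in cast("top",c[:,0],.108)]).astype(np.float32)*1000
print(cv2.minAreaRect(L),L.min(0),L.max(0))
p=s['position'];A=R.from_euler('xyz',s['tool_rot'])
t=np.radians(12);B=G([0,np.sin(t),-np.cos(t)],[1,0,0])
P=[(W(-.0575,-.30,.16),A),(W(-.0575,-.30,.21),A)]
P+=lin(P[-1][0],A,W(-.0575,-.285,.21),B,11);rows(P)
E
```

```text
t 17.55 loc [-0.0576 -0.3086  0.1029] rpy [-1.574  0.002 -0.058] F [-0.5 -4.5 -0.7] w 0.0519 q [ 0.81  1.36 -0.13  1.11 -0.91  1.91 -0.61]
((-57.04703903198242, -189.18768310546875), (110.5361099243164, 109.857177734375), 89.7558822631836) [-112.16168 -244.51643] [  -2.0205574 -134.12114  ]
dp [[-0.0, -0.071, 0.008], [-0.0, -0.063, 0.0], [-0.0, 0.0, 0.002], [-0.0, -0.0, 0.002], [0.0, -0.0, 0.001], [0.001, -0.001, 0.002], [0.0, -0.0, 0.001], [0.001, -0.001, 0.001], [0.002, -0.0, 0.002], [0.001, -0.001, 0.001], [0.001, -0.0, 0.001], [0.002, -0.0, 0.0], [0.001, -0.0, 0.001]] 
rot [[-0.0004, -0.0001, 0.0003], [0.0, -0.0, -0.0], [-0.0304, -0.0305, -0.0378], [-0.0304, -0.0304, -0.0378], [-0.0304, -0.0305, -0.0378], [-0.0304, -0.0304, -0.0377], [-0.0305, -0.0305, -0.0378], [-0.0304, -0.0304, -0.0378], [-0.0304, -0.0305, -0.0378], [-0.0304, -0.0304, -0.0378], [-0.0304, -0.0305, -0.0377], [-0.0304, -0.0304, -0.0378], [-0.0304, -0.0305, -0.0378]]
```

Call:
{"op": "move_arm", "data": {
  "jaw": [100,100,100,100,100,100,100,100,100,100],
  "dp": [
    [0,-0.071,0.004],
    [0,-0.063,0],
    [0,0,0.002],
    [0,0,0.002],
    [0,0,0.001],
    [0.001,-0.001,0.002],
    [0,0,0.001],
    [0.001,-0.001,0.001],
    [0.002,0,0.002],
    [0.001,-0.001,0.001]
  ],
  "rotation": [
    [0,0,0],
    [0,0,0],
    [-0.0304,-0.0305,-0.0378],
    [-0.0304,-0.0304,-0.0378],
    [-0.0304,-0.0305,-0.0378],
    [-0.0304,-0.0304,-0.0377],
    [-0.0305,-0.0305,-0.0378],
    [-0.0304,-0.0304,-0.0378],
    [-0.0304,-0.0305,-0.0378],
    [-0.0304,-0.0304,-0.0378]
  ]
}}

```text
clock: 18.85
position: [0.5542, -0.2234, 0.2109]
tool_rot: [-2.72, -0.42, 1.098]
force: [1.1, -0.2, -0.8]
grip_width: 0.0521
```

```bash
python3 - <<'E'
from h import *
s=st(); p=s['position'];A=R.from_euler('xyz',s['tool_rot'])
t=np.radians(12);B=G([0,np.sin(t),-np.cos(t)],[1,0,0])
P=lin(p,A,W(-.0575,-.285,.21),B,5);P+=lin(P[-1][0],B,W(-.0575,-.285,.12),B,3)
rows(P)
E
```

```text
t 18.85 loc [-0.0571 -0.288   0.2109] rpy [-2.72  -0.42   1.098] F [ 1.1 -0.2 -0.8] w 0.0521 q [ 0.65  0.78 -0.3   1.33 -0.21  1.47  0.07]
dp [[0.001, -0.0, 0.001], [0.0, -0.0, 0.0], [0.001, -0.001, 0.001], [0.0, 0.0, 0.0], [0.001, 0.0, 0.001], [-0.008, 0.0, 0.036], [-0.008, 0.0, 0.037], [-0.008, 0.0, 0.037]] 
rot [[-0.0181, -0.0183, -0.0221], [-0.0181, -0.0182, -0.022], [-0.0182, -0.0183, -0.0221], [-0.0181, -0.0182, -0.022], [-0.0181, -0.0183, -0.0221], [0.0, 0.0, 0.0], [0.0, 0.0, 0.0], [0.0, 0.0, 0.0]]
```

Call:
{"op": "move_arm", "data": {
  "jaw": [100,100,100,100,100,100,100,100,100],
  "dp": [
    [0.001,0,0.001],
    [0,0,0],
    [0.001,-0.001,0.001],
    [0,0,0],
    [0.001,0,0.001],
    [-0.008,0,0.036],
    [-0.008,0,0.037],
    [-0.008,0,0.037],
    [0,0,0]
  ],
  "rotation": [
    [-0.0181,-0.0183,-0.0221],
    [-0.0181,-0.0182,-0.022],
    [-0.0182,-0.0183,-0.0221],
    [-0.0181,-0.0182,-0.022],
    [-0.0181,-0.0183,-0.0221],
    [0,0,0],
    [0,0,0],
    [0,0,0],
    [0,0,0]
  ]
}}

```text
clock: 19.98
position: [0.552, -0.2201, 0.118]
tool_rot: [-3.134, -0.214, 1.51]
force: [0.1, 0.4, 0.7]
grip_width: 0.0518
```

```bash
python3 - <<'E'
from h import *
s=st(); p=s['position'];A=R.from_euler('xyz',s['tool_rot']);print([loc(np.r_[c0,0]+A.as_matrix()[:,i]).round(3) for i in range(3)])
t=np.radians(12);B=G([0,np.sin(t),-np.cos(t)],[1,0,0])
P=lin(p,A,W(-.0575,-.270,.1005),B,2)
rows(P); 
z=.1005;P=lin(W(-.0575,-.270,z),B,W(-.0575,-.256,z),B,1);print(B.inv().apply((W(0,1,0)-W(0,0,0)))/.8)
E
```

```text
t 19.975 loc [-0.0595 -0.2849  0.118 ] rpy [-3.134 -0.214  1.51 ] F [0.1 0.4 0.7] w 0.0518 q [ 0.61  0.68 -0.33  1.69  0.    0.87  0.28]
[array([0.005, 0.977, 0.212]), array([ 1.   , -0.004, -0.007]), array([-0.006,  0.212, -0.977])]
dp [[0.007, 0.001, 0.013], [0.007, 0.002, 0.012]] 
rot [[-0.001, -0.0007, -0.0009], [-0.0011, -0.0007, -0.0008]]
[1.22268450e+00 3.80989552e-16 2.59889614e-01]
```

Call:
{"op": "move_arm", "data": {
  "jaw": [100,100,100],
  "dp": [
    [0.007,0.001,0.013],
    [0.007,0.002,0.012],
    [0,0,0]
  ],
  "rotation": [
    [-0.001,-0.0007,-0.0009],
    [-0.0011,-0.0007,-0.0008],
    [0,0,0]
  ]
}}

```text
clock: 20.35
position: [0.5566, -0.2049, 0.1023]
tool_rot: [3.138, -0.208, 1.516]
force: [0.6, -0.5, 0.4]
grip_width: 0.0521
```

```bash
python3 - <<'E'
from h import *
s=st(); A=R.from_euler('xyz',s['tool_rot']);print([loc(np.r_[c0,0]+A.as_matrix()[:,i]).round(3) for i in range(3)])
E
```

```text
t 20.35 loc [-0.0557 -0.2695  0.1023] rpy [ 3.138 -0.208  1.516] F [ 0.6 -0.5  0.4] w 0.0521 q [ 0.59  0.69 -0.33  1.72  0.01  0.81  0.26]
[array([-0.001,  0.978,  0.207]), array([1.   , 0.001, 0.003]), array([ 0.003,  0.207, -0.978])]
```

Call:
{"op": "move_arm", "data": {
  "jaw": [100,100,100,100,100,100,100,100,100,100],
  "dp": [
    [-0.0005,-0.002,0.0018],
    [0,0,0],
    [0.0122,0,0.0026],
    [0.0122,0,0.0026],
    [0.0122,0,0.0026],
    [0.0122,0,0.0026],
    [0.0122,0,0.0026],
    [0.0122,0,0.0026],
    [0.0122,0,0.0026],
    [0.0122,0,0.0026]
  ],
  "rotation": [
    [0,0,0],
    [0,0,0],
    [0,0,0],
    [0,0,0],
    [0,0,0],
    [0,0,0],
    [0,0,0],
    [0,0,0],
    [0,0,0],
    [0,0,0]
  ]
}}

```text
clock: 21.6
position: [0.5595, -0.1258, 0.1007]
tool_rot: [3.138, -0.208, 1.515]
force: [-0.4, -4.3, 2.8]
grip_width: 0.0521
```

```bash
cat >> h.py <<'E'
def wplate(x0=170,x1=325):
    im=grab_frame("top"); m=white(im); m[:130]=0; m[190:]=0; m[:,:x0]=0; m[:,x1:]=0
    c=max(cv2.findContours(m,cv2.RETR_EXTERNAL,cv2.CHAIN_APPROX_NONE)[0],key=cv2.contourArea)
    L=np.array([loc(q)[:2] for q in cast("top",c[:,0],.108)]).astype(np.float32)*1000
    print("plate",cv2.minAreaRect(L),L.min(0),L.max(0)); return im
E
python3 - <<'E'
from h import *
s=st(); A=R.from_euler('xyz',s['tool_rot']);print([loc(np.r_[c0,0]+A.as_matrix()[:,i]).round(3) for i in range(3)])
im=wplate(); cv2.imwrite("pics/t7.png",np.vstack([cv2.resize(im[80:220,160:360],None,fx=2.5,fy=2.5),cv2.resize(grab_frame("side")[110:200,200:400],None,fx=2.5,fy=2.5)]))
E
```

```text
t 21.6 loc [-0.0573 -0.1903  0.1007] rpy [ 3.138 -0.208  1.515] F [-0.4 -4.3  2.8] w 0.0521 q [ 0.47  0.66 -0.34  1.8  -0.    0.74  0.14]
[array([0.   , 0.979, 0.206]), array([ 1.   , -0.001,  0.004]), array([ 0.004,  0.206, -0.978])]
plate ((-56.55049133300781, -125.16464233398438), (107.84867858886719, 110.44722747802734), 88.79191589355469) [-111.96415 -179.76741] [ -2.1144233 -71.0582   ]
```

View pics/t7.png

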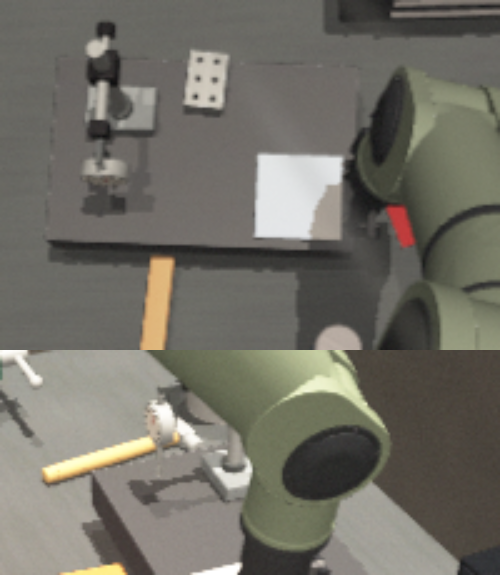

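Call:
{"op": "move_arm", "data": {
  "jaw": [100,100,100,100,100,100,100,100,100,100],
  "dp": [
    [0.0159,0,0.0034],
    [0.0159,0,0.0034],
    [0.0159,0,0.0034],
    [0.0159,0,0.0034],
    [0.0159,0,0.0034],
    [0.0159,0,0.0034],
    [0.0159,0,0.0034],
    [0.0159,0,0.0034],
    [0.0159,0,0.0034],
    [0.0159,0,0.0034]
  ],
  "rotation": [
    [0,0,0],
    [0,0,0],
    [0,0,0],
    [0,0,0],
    [0,0,0],
    [0,0,0],
    [0,0,0],
    [0,0,0],
    [0,0,0],
    [0,0,0]
  ]
}}

```text
clock: 22.95
position: [0.5668, 0.0043, 0.1003]
tool_rot: [3.138, -0.208, 1.515]
force: [0.4, -2.8, 2.7]
grip_width: 0.052
```

```bash
python3 - <<'E'
from h import *
s=st(); A=R.from_euler('xyz',s['tool_rot']);print([loc(np.r_[c0,0]+A.as_matrix()[:,i]).round(3) for i in range(3)])
im=wplate(215); a=cv2.resize(im[60:220,150:350],None,fx=2.0,fy=2.0);b=cv2.resize(grab_frame("side")[60:220,180:380],None,fx=2,fy=2);cv2.imwrite("pics/t8.png",np.hstack([a,b]))
E
```

```text
t 22.95 loc [-0.0571 -0.06    0.1003] rpy [ 3.138 -0.208  1.515] F [ 0.4 -2.8  2.7] w 0.052 q [ 0.25  0.63 -0.34  1.86 -0.01  0.66 -0.07]
[array([0.   , 0.978, 0.206]), array([ 1.   , -0.001,  0.004]), array([ 0.004,  0.206, -0.978])]
plate ((-55.008052825927734, 7.136447906494141), (109.4500732421875, 103.81726837158203), 1.7612848281860352) [-111.26909  -44.40381] [-1.7256712 59.368004 ]
```

View pics/t8.png

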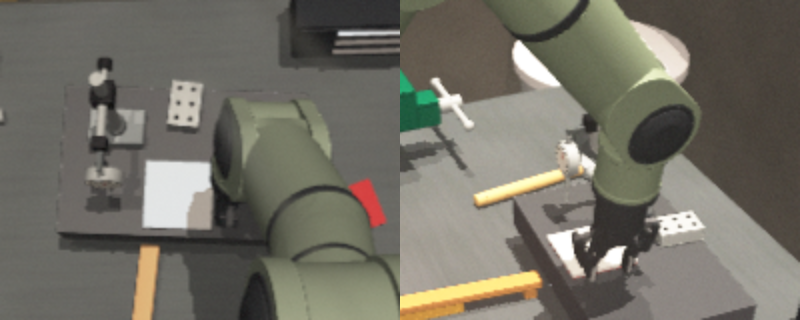

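Call:
{"op": "move_arm", "data": {
  "jaw": [100,100,100,100,100,100,100,100,100],
  "dp": [
    [0.0159,0,0.0033],
    [0.0159,0,0.0033],
    [0.0159,0,0.0033],
    [0.0159,0,0.0034],
    [0.0159,0,0.0034],
    [0.0159,0,0.0034],
    [0.0122,0,0.0026],
    [0.0073,0,0.0016],
    [0,0,0]
  ],
  "rotation": [
    [0,0,0],
    [0,0,0],
    [0,0,0],
    [0,0,0],
    [0,0,0],
    [0,0,0],
    [0,0,0],
    [0,0,0],
    [0,0,0]
  ]
}}

```text
clock: 24.18
position: [0.5721, 0.0978, 0.1002]
tool_rot: [3.138, -0.208, 1.515]
force: [0.3, 1.0, 0.1]
grip_width: 0.0518
```

```bash
python3 - <<'E'
from h import *
s=st(); im=wplate(); 
a=cv2.resize(im[125:190,170:270],None,fx=6,fy=6,interpolation=cv2.INTER_CUBIC)[:300];b=cv2.resize(grab_frame("side")[120:195,220:320],None,fx=6,fy=6,interpolation=cv2.INTER_CUBIC)[:300+0]
print(a.shape,b.shape)
cv2.imwrite("pics/t9.png",np.vstack([a,b]))
E
```

```text
t 24.175 loc [-0.0571  0.0336  0.1002] rpy [ 3.138 -0.208  1.515] F [0.3 1.  0.1] w 0.0518 q [ 0.08  0.63 -0.33  1.85 -0.02  0.63 -0.23]
plate ((-59.175113677978516, 101.4371337890625), (78.6264877319336, 129.95225524902344), 70.50382995605469) [-110.86981    55.963627] [ -2.102823 154.49364 ]
(300, 600, 3) (300, 600, 3)
```

View pics/t9.png

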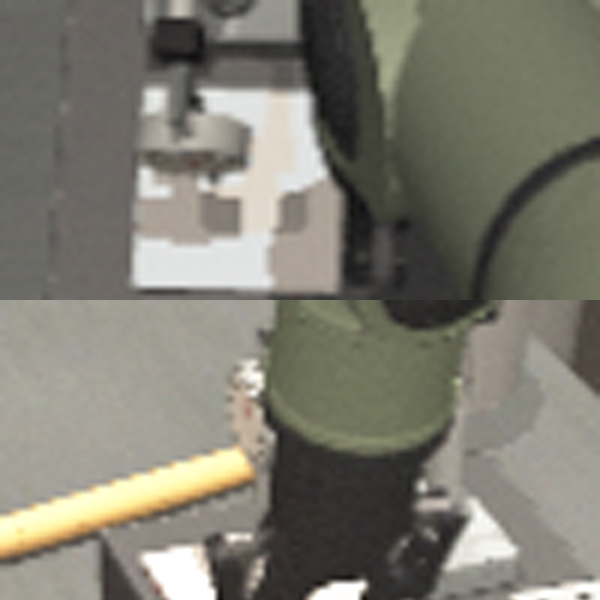

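The plate lies flat under the gauge, with its left edge at crop px (132,290). It's still about 10 mm short. I'll now refine the tip position numerically from the saved pictures.

```bash
python3 - <<'E'
from h import *
g=cv2.imread("pics/side0.png",0); print(g[146:168,256:271])
t=cv2.imread("pics/top0.png",0); 
for r in (118,122,126): print(r,t[r,190:228])
print("front/back col 216:",t[108:140,216]); print("dial rows");
for r in(147,150,152): print(r,t[r,188:216])
for r in(118,122,126):print([loc(cast("top",[[c,r]],.124)[0]).round(4)[:2] for c in(194.5,222)])
for r in(133,134,135,136,137):print(r,loc(cast("top",[[216,r]],.124)[0]).round(4)[0])
for c in (262,263,264):
  for r in (157,158,159,160,161): print(c,r,loc(cast("side",[[c,r]],.13)[0]).round(4)[:2],end=';')
E
```

```text
[[247 246 246 244 238 155 118 144 123 120 117 121 121 145 163]
 [245 245 243 240 232 184 138 122 109 103 110 119 122 116 106]
 [240 237 231 227 219 190 140 120 109 104  98  92  81  81  81]
 [228 219 206 186 170 148 131 139 128  88  78  95 132 128 137]
 [190 173 155 135 101  91 104 138 129 117 149 151 154 152 154]
 [134 104  92  79  94 120 112 141 139 144 155 157 144 125 148]
 [ 80  93 130 130 136 146 128 141 137 137 156 161 133 130 132]
 [128 137 149 141 140 137 127 138 132 127 134 135 134 129 131]
 [147 158 131 134 137 134 134 129 129 131 131 129 130 132 132]
 [133 133 134 133 131 134 133 134 129 131 130 133 130 132 131]
 [132 132 133 133 131 133 134 147 138 130 130 131 131 129 132]
 [132 126 134 130 132 132 139 144 130 133 133 132 131 131 132]
 [129 132 129 131 134 134 136 140 128 131 130 133 130 130 129]
 [134 130 133 134 134 133 132 141 127 132 131 130 135 130 129]
 [131 132 132 132 128 133 139 152 136 129 131 131 131 130 128]
 [131 131 131 131 128 130 128 126 134 130 131 133 119  87  88]
 [ 85 104 132 121  89  86  88  83  87  84  84  87  87  78  80]
 [ 81  81  99 129 120  83  80
[... 1183 characters left out ...]
103  96  93  86  80  87  94  96  96  94  84  75  88  97  97
  86  89  85  91  86  87  93  89  88  90]
[array([0.0648, 0.1527]), array([0.0673, 0.0631])]
[array([0.0513, 0.1519]), array([0.0538, 0.0625])]
[array([0.0379, 0.1511]), array([0.0404, 0.0618])]
133 0.0165
134 0.0131
135 0.0098
136 0.0065
137 0.0032
262 157 [-0.0518  0.132 ];262 158 [-0.0541  0.1264];262 159 [-0.0564  0.1208];262 160 [-0.0586  0.1153];262 161 [-0.0608  0.1098];263 157 [-0.0487  0.1308];263 158 [-0.0509  0.1252];263 159 [-0.0532  0.1196];263 160 [-0.0555  0.1141];263 161 [-0.0577  0.1086];264 157 [-0.0455  0.1297];264 158 [-0.0478  0.124 ];264 159 [-0.0501  0.1185];264 160 [-0.0523  0.1129];264 161 [-0.0546  0.1074];
```

Call:
{"op": "move_arm", "data": {
  "jaw": [100,100,100,100,100,100,100,100,100],
  "dp": [
    [0.0061,0,0.0013],
    [0.0061,0,0.0013],
    [0,0,0],
    [-0.0122,0,-0.0026],
    [-0.036,0,-0.008],
    [-0.036,0,-0.012],
    [0,0,-0.06],
    [0,0,-0.07],
    [0,0,-0.07]
  ],
  "rotation": [
    [0,0,0],
    [0,0,0],
    [0,0,0],
    [0,0,0],
    [0,0,0],
    [0,0,0],
    [0,0,0],
    [0,0,0],
    [0,0,0]
  ]
}}

```text
clock: 25.4
position: [0.5659, 0.0035, 0.2623]
tool_rot: [3.138, -0.208, 1.514]
force: [0.3, 0.8, -0.1]
grip_width: 0.0517
```

```bash
python3 - <<'E'
from h import *
s=st(); im=wplate(); cv2.imwrite("pics/f.png",im)
im=grab_frame("side");cv2.imwrite("pics/fs.png",im); h=cv2.cvtColor(im,cv2.COLOR_BGR2HSV)
m=((h[...,1]<50)&(h[...,2]>150)).astype(np.uint8); m[:140]=0;m[230:]=0;m[:,:230]=0;m[:,350:]=0
for c in cv2.findContours(m,cv2.RETR_EXTERNAL,cv2.CHAIN_APPROX_NONE)[0]:
    if cv2.contourArea(c)<60: continue
    L=np.array([loc(q)[:2] for q in cast("side",c[:,0],.108)]).astype(np.float32)*1000
    print("side",c[:,0].mean(0),cv2.minAreaRect(L),L.min(0),L.max(0))
# stability of bystanders: diff with initial
a=cv2.imread("pics/top0.png",0);b=cv2.imread("pics/f.png",0)
d=cv2.morphologyEx((cv2.absdiff(a,b)>45).astype(np.uint8),cv2.MORPH_OPEN,np.ones((2,2)))
n,_,S,C=cv2.connectedComponentsWithStats(d)
print([(S[i].tolist()) for i in range(1,n) if S[i][4]>8])
E
```

```text
t 25.4 loc [-0.0581 -0.0609  0.2623] rpy [ 3.138 -0.208  1.514] F [ 0.3  0.8 -0.1] w 0.0517 q [ 0.28  0.42 -0.36  1.72 -0.07  1.   -0.08]
plate ((-56.73572540283203, 109.29837036132812), (109.3956298828125, 109.8096694946289), 89.62153625488281) [-111.86433   54.72007] [ -2.102823 164.22725 ]
side [232.77272727 179.51136364] ((-169.51113891601562, 80.35295104980469), (196.97061157226562, 27.81206512451172), 71.185546875) [-214.3353   -12.16123] [-134.84274  175.85725]
side [263.37373737 166.85858586] ((-56.089927673339844, 107.80601501464844), (119.83663940429688, 115.18389892578125), 89.7052001953125) [-113.80951    47.616116] [  1.7165722 167.7994   ]
side [292.94186047 156.22093023] ((63.84780502319336, 131.19403076171875), (105.48438262939453, 61.000492095947266), 88.88008117675781) [32.787582 78.09649 ] [ 94.123955 183.44478 ]
side [328.95327103 169.38317757] ((144.41543579101562, 28.219619750976562), (346.9301452636719, 151.80613708496094), 66.39958190917969) [  54.625046 -151.32275 ] [223.00984 206.23608]
side [247.73684211 143.49473684] ((-50.60723114013672, 246.0289459228515
[... 422 characters left out ...]
81, 12, 5, 41], [281, 190, 9, 13, 49], [287, 211, 18, 18, 256], [290, 229, 8, 5, 22], [284, 233, 44, 15, 133], [331, 235, 5, 4, 17], [227, 255, 52, 62, 1268], [350, 275, 17, 23, 272], [296, 276, 51, 27, 1007], [278, 279, 17, 21, 255], [27, 291, 38, 24, 357], [0, 298, 26, 21, 387], [279, 314, 16, 18, 200], [16, 325, 5, 3, 10], [0, 327, 5, 4, 18], [196, 326, 31, 16, 155], [66, 329, 73, 20, 1083], [249, 328, 42, 52, 690], [4, 330, 16, 37, 176], [233, 331, 12, 32, 243], [224, 341, 5, 10, 25], [230, 341, 6, 15, 50], [295, 341, 14, 28, 189], [307, 340, 3, 4, 11], [80, 348, 23, 18, 316], [80, 368, 19, 16, 249], [289, 371, 7, 13, 58], [295, 373, 4, 9, 19], [222, 376, 6, 8, 21], [259, 379, 4, 4, 10]]
```

```bash
python3 - <<'E'
from h import *
def blue(f):
    h=cv2.cvtColor(cv2.imread(f),cv2.COLOR_BGR2HSV);m=((h[...,0]>100)&(h[...,0]<130)&(h[...,1]>120)).astype(np.uint8);m[:,:200]=0;m[:200]=0;m[300:]=0;m[:,280:]=0
    M=cv2.moments(m);return M['m10']/max(M['m00'],1),M['m01']/max(M['m00'],1),M['m00']
print(blue("pics/side0.png"),blue("pics/fs.png"))
from workcell import workorder
st();print(workorder.job_done())
E
```

```text
(239.46226415094338, 256.5707547169811, 212.0) (238.62857142857143, 256.38775510204084, 245.0)
t 25.5 loc [-0.0556 -0.0616  0.266 ] rpy [ 3.13  -0.207  1.514] F [ 0.5  0.4 -1.2] w 0.0521 q [ 0.28  0.41 -0.36  1.72 -0.07  1.   -0.08]
the job is handed in; nothing more can be done
None
```

I drew the plate about 45 mm out over the granite's right end and pinched its thickness. I then turned it over, laid it back with about 5 N of contact, and pushed it flat under the gauge. The job was handed in at 25.5 s with the gripper clear of everything.

**Plate position:** in the granite's frame, the top camera puts the plate centre at (-56.7, 109.3) mm and the side camera at (-56, 108) mm, bright face up and square to within 0.4°.

**Gauge tip:** my two estimates disagree slightly. The foot in the top view gives about (-58, 107) mm and the plunger in the side view gives about (-57, 111) mm. The plate should therefore be centred under the tip to within about 2–3 mm.

**Other things on the bench:** the dye can had not moved beyond about 1 px in the side view. I found no change at the gauge or block in the last pictures I looked at. The arm or its shadow hid parts of the final top view, so I did not check every bystander separately at the end.

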